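Check the bed-angle gauge on its rocking block

TASK

Check the pendulum angle gauge: pick it up by the black grip on its top, set its foot upright on the rounded crest of the wooden test block, then rock it sideways on the crest until its swinging pointer comes to rest on the red mark of the dial. Finish while still holding the gauge there, its foot resting on the crest and the pointer steady on the mark; leave the vials and the glass ampoule where they stand.

Things in the scene. Friction and masses are not known exactly. Their poses are not given: they have to be found in the camera images.
- gauge: loose grey pendulum angle gauge, 0.23 kg, 152 mm high: steel foot 30 x 70 x 9 mm (x, y, z), upright dial case 96 mm across and 20 mm thick centred 60 mm above the underside, black grip on top. Origin at the centre of the foot's underside, z up, x out of the BACK of the white dial (faces the robot, turned 10 to 55 degrees to its left), y to the left as the robot sees it. Starts upright on the worktop
- gauge_grip (a point): centre of the gauge's black rubber grip, 22 x 50 x 34 mm (x, y, z in the gauge's axes), 135 mm above the foot's underside; pinch it from above across its 22 mm thickness (along the gauge's x)
- gauge_foot (a point): centre of the underside of the gauge's foot, 135 mm below gauge_grip; same axes as the gauge
- pointer (a joint): rad, angle of the black pendulum pointer in the gauge, about the gauge's x axis at the dial's centre: 0 at the middle of the lower scale (gauge upright), positive to the gauge's +y (left for the robot). It hangs by gravity: tipping the gauge's top to its +y by an angle raises the reading by that angle. Swings at a few Hz, settles in 1 to 2 s; may swing at the start. Ticks every 10 degrees
- mark (a joint): angle in rad of the red mark on the dial, in the same sense and about the same axis as pointer; different each time, 0.2 to 0.45, and stays put during the job. The pointer is on the mark when the two joint values are equal
- pointer_tip (a point): tip of the pointer, 37 mm from the dial's centre; its axes are the pointer's
- mark_tip (a point): middle of the red mark (5.8 mm wide along the arc), 37 mm from the dial's centre; its axes are the mark's
- test_block: wooden test block fixed to the worktop: a light plank 80 x 110 x 22 mm (x, y, z) carrying a dark half-round stud of radius 25 mm and length 70 mm that lies along the block's x axis. Body origin at the centre of the plank's underside, on the worktop
- crest (a point): middle of the stud's crest, the highest line of the block, 55 mm above the worktop (the stud's round axis lies 25 mm lower, along the block's x, which points ahead and 10 to 55 degrees to the right). The gauge's foot stands here with the gauge's x along the block's x and rocks about this line
- vial_0: small white vial with red cap, 26 mm wide, 54 mm high (body origin at the centre of its underside); a bystander
- vial_1: small white vial with blue cap, 26 mm wide, 54 mm high (body origin at the centre of its underside); a bystander
- vial_2: small white vial with green cap, 26 mm wide, 54 mm high (body origin at the centre of its underside); a bystander
- ampoule_standing: glass ampoule standing, 21 mm wide, 80 mm high (body origin at the centre of its underside); a bystander
Mind the look-alikes: they are no part of the job. There is more than one size of the gauge; the job needs the larger.

How it is judged:
By the outcome, as a careful person would: the job done as asked, in the order asked, and still so for the second after the job is handed in, while the arm keeps its last pose, push and grip.
It also fails if it takes over 45 s, if anything falls off the work surface, if the arm or the gripper's body presses on something with over 40 N, if the wrist force passes 120 N, or if a joint passes its speed limit or range.

ROBOT

A 6-joint arm with a two-finger parallel gripper is mounted at the origin on a cart in front of the work surface, level with it; the furniture and walls round the work are solid. World frame = base frame: x ahead of the robot, y to its left, z up, the work surface at z = 0. Lengths are in m, angles in degrees, forces in N, time in s.
With the tool pointing down it reaches from about 0.4 to 0.825 m from the base axis. Payload 7 kg.
Tool frame: the origin (TCP) lies at the very end of the fingers, on their centre line; the grasp point (between the pads) lies 19 mm behind it (ctrl.tcp_to_grasp is the distance from the TCP to the grasp point, in m); z points along the fingers, y is the direction in which the jaws open and shut (so a half turn about z gives the same grasp; the last joint's range is limited). The gripper opens to 88 mm and grips with 3 to 60 N. Pads are 19 mm wide; open, the fingers measure 130 mm over their backs; the gripper's body (78 mm by 193 mm) begins 47 mm behind the grasp point.
Start: joints at [-55.285, 20.546, 0.682, 0, -70.136, -16.507], TCP at [0.211, -0.641, 0.227] pointing down, gripper open.
Joint ranges: [-176.03, 176.03], [-82.01, 121.73], [-58.28, 71.71], [-173.87, 95.51], [-174.79, -0.11], [-173.66, 173.66]. Speed limits (degrees/s): [136.94, 136.94, 172.46, 180, 180, 180].

INTERFACE

Orientations are given as [roll, pitch, yaw] about the fixed x, y, z axes, in that order (R = Rz(yaw) Ry(pitch) Rx(roll)).
In Python, from plant import ctrl gives the robot as it stands.
- The arm moves only by the tool jog_arm, never from a script. Its argument "commands" is a list of rows, each an object of numbers: "x", "y", "z": the shift along the tool's x, y, z in cm; "roll": the turn about the tool's z in rad. In form: [{"x": .., "y": .., "z": .., "roll": ..}, ...]. A call has 1 to 12 rows; each row shifts and turns the commanded pose from where the row before left it, along the tool's axes as they then stand; what a row does not reach is not made up. A row lasts 1/10 s, in which the tool goes at most 50 mm and 8.59 degrees, less where a joint would pass 70% of its speed; a pose out of reach is approached as far as the arm can. A call is refused whole if a number of a shift passes 5 or a number of a turn 0.15, either way. A call with a gripper value outside its range is refused whole. "gripper" is the finger opening in cm, from 0 to 8.76, set as the call begins (left out, the last holds). The fingers move at their own pace and stop on an object; the grip force is fixed at half the most. Time passes only in rows, so rows that do not move let the fingers close. It gives the time, the measured TCP pose, the force and the opening at its end, in the units of the state.
- ctrl.get_obs(): the state, without advancing time (a new reading comes with each control period).
- ctrl.snapshot(name): name is "scene" or "top" or "wrist"; returns a dict with "image" (400x640x3 uint8, red, green, blue), "mtx" (3x3 intrinsics, pixels), "position" and "orientation" of the camera in the world; the wrist camera has in their place "hand_eye" (4x4, takes a point from camera to tool coordinates, whose origin is the TCP and whose axes are the flange's). Camera axes: x right, y up, looking along -z (the intrinsics and any distortion apply to the point x, -y, -z); pixel columns grow to the right and rows downward; lengths in m; the calibration is good to about 2 mm. A picture is of the moment at which its call begins: read the wrist's pose just before it. There is no depth.
- ctrl.close_job(): hands the job in, once; it reports no verdict.
Trained networks look in the newest picture that a camera, given by its name, has taken for a name from the list of things; names that differ only in an ending like _2 or _b are one class to them, and where a whole thing is asked for, a point or a joint stands for the part that bears it (a point fixed in the world has none). Each returns a list of dicts, best first, with "confidence" (0 to 1); they miss things now and then, are a little off and sometimes report something else, mostly with a low value. They report only what shows in the picture. A call takes as long as a camera call. They do not tell look-alikes from the thing itself.
- ctrl.search_frame(camera, query): "position" ([column, row] as shares, 0 to 1, of the picture: columns of its width, rows of its height, amid what is visible of it).
- ctrl.regions_of(camera, query): "mask" (400x640 bool, what is visible of it) and "position" ([column, row] as shares, 0 to 1, of the picture: columns of its width, rows of its height, amid what is visible of it).
The state is a dict: "clock": time; "joint_pos": joint angles; "qvel": joint speeds; "tau": joint torques, N m; "tool_pos": TCP position; "orientation": TCP orientation; "force": force on the tool from outside, world axes, zero at the start; "moment": the same for the moment, N m; "opening": finger opening in m.
Only numpy, scipy, OpenCV 4.12 (cv2) and the standard library are available. Lean on these libraries where they do the work, as an engineer would, in place of code of your own. Each camera call takes 0.05 s, during which the arm holds its last target.

## Working session

There is one attempt and no reset: what is moved stays moved. The work goes in short steps, Python scripts to look and compute and a tool call to move; the robot and the scene stay as the last step left them, time stands still between calls to the robot, and variables do not carry over. Pictures are saved under pics/ and viewed, and the job is handed in when it is done.

Besides the shell and the picture viewer there is one more tool, called after ">>>" as name(argument=value, ...), one argument or row to a line, values as JSON. jog_arm: Moves the arm, as the interface text tells. Its arguments: {"type":"object","properties":{"commands":{"type":"array"},"gripper":{"type":"number"}},"required":["commands"]}

```bash
mkdir -p pics; ls
python3 - <<'E'
from plant import ctrl
import cv2,pickle
o=ctrl.get_obs();print(o)
d={}
for c in("scene","top","wrist"):
    s=ctrl.snapshot(c);d[c]=s
    cv2.imwrite(f"pics/{c}0.png",s["image"][:,:,::-1])
    print(c,{k:v for k,v in s.items() if k!="image"})
    for q in("gauge","gauge_grip","test_block","crest","mark_tip","pointer_tip","vial_0","ampoule_standing"):
        try:
            r=ctrl.search_frame(c,q)
            print(q,[(round(x["position"][0]*640),round(x["position"][1]*400),round(x["confidence"],2)) for x in r])
        except Exception as e: print(q,e)
pickle.dump((o,d),open("s0.pkl","wb"))
E
```

```text
pics
{'clock': 0.0, 'joint_pos': array([-5.52849124e+01,  2.05922262e+01,  6.34473242e-01, -1.98956539e-02,
       -7.01370454e+01, -1.65080578e+01]), 'qvel': array([ 0.07550648,  0.00224331,  0.11865634,  0.05618049, -0.08183883,
        0.00498425]), 'tau': array([-1.44930429e-03, -5.82712913e+01,  2.93066275e+01,  6.99723288e+00,
        7.10776090e-03, -1.41165874e-04]), 'tool_pos': array([ 0.21073701, -0.64074393,  0.22561979]), 'orientation': array([ 1.79903794e+02, -9.00733283e-03, -1.61799738e+02]), 'force': array([ 0.57669301,  1.14433593, -0.27205615]), 'moment': array([-0.03999576,  0.022761  ,  0.03529692]), 'opening': 0.08725239923369689}
scene {'mtx': array([[418.94939132,   0.        , 318.40692053],
       [  0.        , 418.94939132, 195.48599872],
       [  0.        ,   0.        ,   1.        ]]), 'position': array([0.06279723, 0.62137046, 0.46870653]), 'orientation': array([  64.0712355 ,   -0.79420379, -144.8998873 ])}
gauge [(331, 276, 0.97), (271, 251, 0.71)]
gauge_grip [(327, 275, 0.7), (271, 250, 0.62)]
test_block [(342, 215, 0.68), (272, 249, 0.6)]
crest [(
[... 658 characters left out ...]
_0 [(276, 147, 0.7), (255, 143, 0.45)]
ampoule_standing [(294, 142, 0.44)]
wrist {'mtx': array([[320.37446033,   0.        , 318.41511714],
       [  0.        , 320.37446033, 201.45020362],
       [  0.        ,   0.        ,   1.        ]]), 'hand_eye': array([[ 6.13547058e-04,  9.54729965e-01,  2.97473223e-01,
         8.09087024e-02],
       [ 9.99999739e-01, -4.72611009e-04, -5.45699558e-04,
         5.89888107e-04],
       [-3.80406600e-04,  2.97473480e-01, -9.54730006e-01,
        -1.58628865e-01],
       [ 0.00000000e+00,  0.00000000e+00,  0.00000000e+00,
         1.00000000e+00]])}
gauge []
gauge_grip []
test_block []
crest []
mark_tip []
pointer_tip []
vial_0 []
ampoule_standing []
```

View pics/scene0.png

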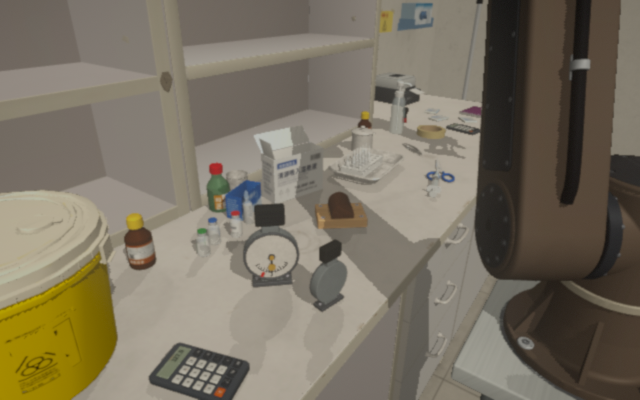

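View pics/top0.png

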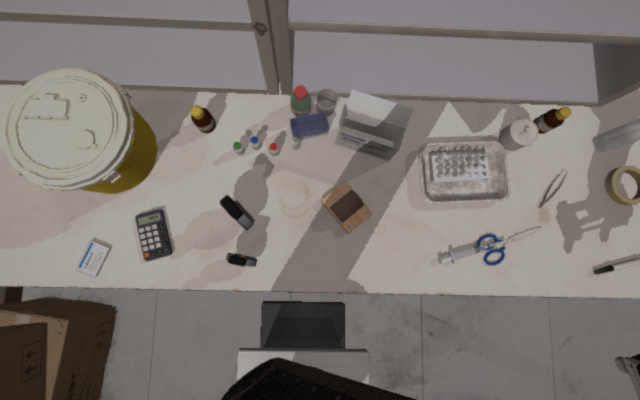

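The scene picture shows two gauges. The larger, with its dial towards the camera, is at (271,250) in scene and (237,211) in top. The smaller is at (329,275) in scene and (240,260) in top. The block is at (342,215) in scene and (346,208) in top. I'll check this in enlarged crops.

```bash
python3 - <<'E'
import pickle,cv2,numpy as np
o,d=pickle.load(open("s0.pkl","rb"))
def crop(c,x0,y0,w,h,f):
    return cv2.resize(d[c]["image"][y0:y0+h,x0:x0+w,::-1],None,fx=f,fy=f,interpolation=cv2.INTER_CUBIC)
cv2.imwrite("pics/c1.png",crop("scene",190,185,190,130,4))
cv2.imwrite("pics/c2.png",crop("top",205,165,180,110,4))
E
cat > h.py <<'E'
import numpy as np,cv2,pickle
from scipy.spatial.transform import Rotation as Ro
def cam(s,o=None):
    if "hand_eye" in s:
        T=np.eye(4);T[:3,:3]=Ro.from_euler("xyz",o["orientation"],degrees=True).as_matrix();T[:3,3]=o["tool_pos"]
        M=T@s["hand_eye"];return M[:3,:3],M[:3,3],s["mtx"]
    return Ro.from_euler("xyz",s["orientation"],degrees=True).as_matrix(),np.array(s["position"]),s["mtx"]
def proj(c,P):
    R,p,K=c;q=(np.atleast_2d(P)-p)@R;q=q*[1,-1,-1];u=q@K.T;return u[:,:2]/u[:,2:]
def ray(c,uv):
    R,p,K=c;d=np.linalg.inv(K)@[uv[0],uv[1],1];return p,R@(d*[1,-1,-1])
def atz(c,uv,z):
    p,d=ray(c,uv);return p+d*(z-p[2])/d[2]
E
python3 - <<'E'
from h import *
o,d=pickle.load(open("s0.pkl","rb"))
t=cam(d["top"]);s=cam(d["scene"])
print("grip@.152",atz(t,(237,211),.145),"small@.1",atz(t,(240,260),.11))
print("crest",atz(t,(346,209),.05),atz(s,(341,208),.055))
for n,p in dict(red=(274,149),blue=(255,141),green=(238,147)).items(): print(n,atz(t,p,.054))
E
```

```text
grip@.152 [0.47091111 0.15353662 0.145     ] small@.1 [0.36646848 0.14721342 0.11      ]
crest [ 0.49263384 -0.0922649   0.05      ] [ 0.47374572 -0.0570723   0.055     ]
red [0.63600706 0.08797496 0.054     ]
blue [0.65478233 0.13553025 0.054     ]
green [0.6381058  0.17633061 0.054     ]
```

View pics/c1.png

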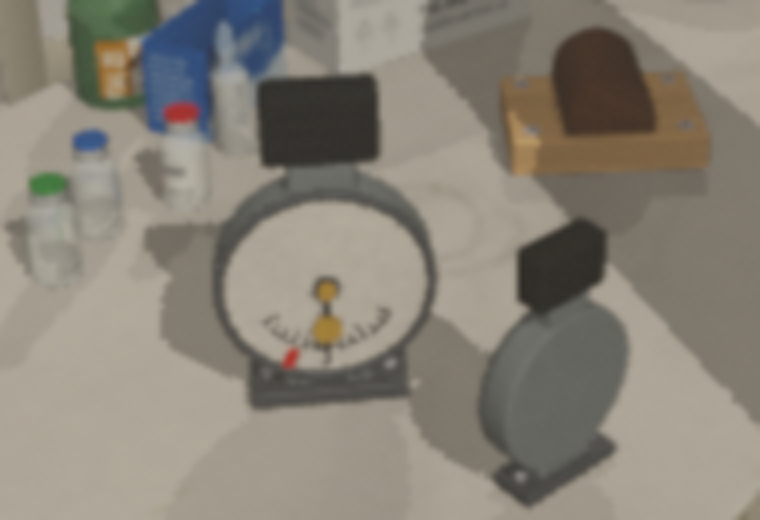

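View pics/c2.png

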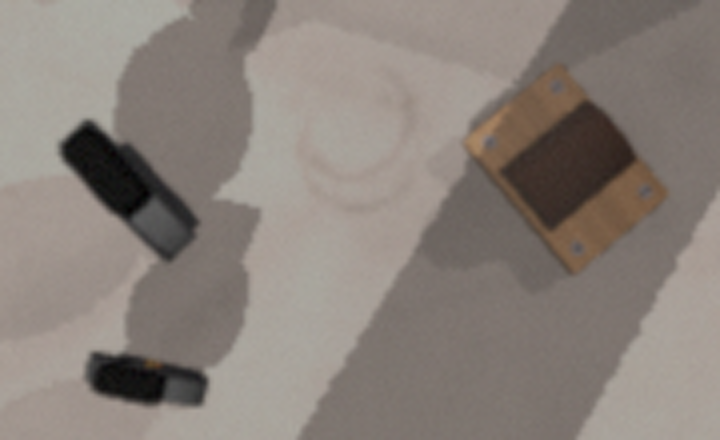

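Run:
```python
from h import *
from scipy.optimize import least_squares
o,d=pickle.load(open("s0.pkl","rb"))
t=cam(d["top"]);s=cam(d["scene"])
G=np.array([[-11,25,152],[-11,-25,152],[-11,-25,118],[-11,25,118],[-10,0,60],[-15,35,0],[-15,-35,0]])/1e3
gs=np.array([(258,82),(375,75),(378,160),(262,166),(327,290),(252,408),(408,390)])/4+[190,185]
GT=np.array([[-11,25,152],[11,25,152]])/1e3
gt=np.array([(60,148),(90,121)])/4+[205,165]
def w(p,P):
    c,n=np.cos(p[2]),np.sin(p[2]);return P@np.array([[c,-n,0],[n,c,0],[0,0,1]]).T+[p[0],p[1],0]
f=lambda p:np.r_[(proj(s,w(p,G))-gs).ravel(),(proj(t,w(p,GT))-gt).ravel()]
r=least_squares(f,[.47,.15,-.6]);print("gauge",r.x[:2],np.degrees(r.x[2]));print(f(r.x).reshape(-1,2).round(1))
# block: plank top corners z=.022 top view
B=np.array([[40,55,22],[40,-55,22],[-40,-55,22],[-40,55,22]])/1e3
bt=np.array([(560,64),(667,190),(577,272),(466,142)])/4+[205,165]
# scene: plank top: left-near etc
BS=np.array([[-40,55,22],[-40,-55,22],[-40,-55,0],[-40,55,0]])/1e3
bs=np.array([(512,141),(710,135),(707,165),(515,172)])/4+[190,185]
# crest ends z=.055: scene
f2=lambda p:np.r_[(proj(t,w(p,B))-bt).ravel(),(proj(s,w(p,BS))-bs).ravel()]
r=least_squares(f2,[.49,-.08,-.6]);print("block",r.x[:2],np.degrees(r.x[2]));print(f2(r.x).reshape(-1,2).round(1))
print(proj(s,w(r.x,np.array([[-.035,0,.055],[.035,0,.055]])))*4-np.array([190,185])*4)
print(proj(t,w(r.x,np.array([[-.035,0,.055],[.035,0,.055],[-.035,.025,.03],[.035,-.025,.03]])))*4-np.array([205,165])*4)
```

```text
gauge [0.47993629 0.1628145 ] -43.06757515602429
[[-0.6  3.3]
 [ 0.9  2.5]
 [ 0.6 -0.7]
 [-0.5  0.6]
 [-0.4 -2.9]
 [-0.1 -0.2]
 [ 0.3 -0.4]
 [ 0.4 -0.2]
 [ 0.4 -0.7]]
block [ 0.50158449 -0.09839216] -48.13751774966842
[[-0.2 -0.8]
 [ 1.8  0.6]
 [ 0.4  0.9]
 [-0.6 -0.1]
 [-0.2  0.2]
 [-0.1 -0.6]
 [ 0.1  0.5]
 [-1.   1.2]]
[[612.08219088  79.19713998]
 [591.48076871  24.04987265]]
[[531.71976866 197.93009388]
 [618.22499734 123.77690488]
 [501.64583903 171.22391359]
 [638.65830221 159.89577901]]
```

Run:
```python
from h import *
from scipy.optimize import least_squares
o,d=pickle.load(open("s0.pkl","rb"))
t=cam(d["top"]);s=cam(d["scene"])
G=np.array([[11,25,152],[11,-25,152],[-11,-25,118],[-11,25,118],[-10,0,60],[-15,35,0],[-15,-35,0]])/1e3
gs=np.array([(258,82),(375,75),(378,160),(262,166),(327,288),(252,408),(408,390)])/4+[190,185]
GT=np.array([[-11,25,152],[11,25,152],[15,-35,9]])/1e3
gt=np.array([(60,148),(90,121),(197,226)])/4+[205,165]
def w(p,P):
    c,n=np.cos(p[2]),np.sin(p[2]);return P@np.array([[c,-n,0],[n,c,0],[0,0,1]]).T+[p[0],p[1],0]
f=lambda p:np.r_[(proj(s,w(p,G))-gs).ravel(),(proj(t,w(p,GT))-gt).ravel()]
r=least_squares(f,[.47,.15,-.6],loss="soft_l1");print("gauge",r.x[:2],np.degrees(r.x[2]));print(f(r.x).reshape(-1,2).round(1))
p=r.x
# rectify dial view: plane x=-10mm
L=45e-3;n=300
C=w(p,np.array([[-.010,L,.060+L],[-.010,-L,.060+L],[-.010,-L,.060-L],[-.010,L,.060-L]]))
H=cv2.getPerspectiveTransform(proj(s,C).astype(np.float32),np.float32([[0,0],[600,0],[600,600],[0,600]]))
cv2.imwrite("pics/dial0.png",cv2.warpPerspective(d["scene"]["image"][:,:,::-1],H,(600,600),flags=cv2.INTER_CUBIC))
```

```text
gauge [0.4767073  0.16517245] -48.0451815963871
[[-0.5 -2.3]
 [ 0.4 -1.8]
 [ 0.8  1.2]
 [-0.7  1.1]
 [-0.4 -1.1]
 [-0.4  0.1]
 [ 0.4  2.1]
 [-0.3  0.2]
 [ 0.3  0.4]
 [ 1.2 -0.5]]
```

View pics/dial0.png

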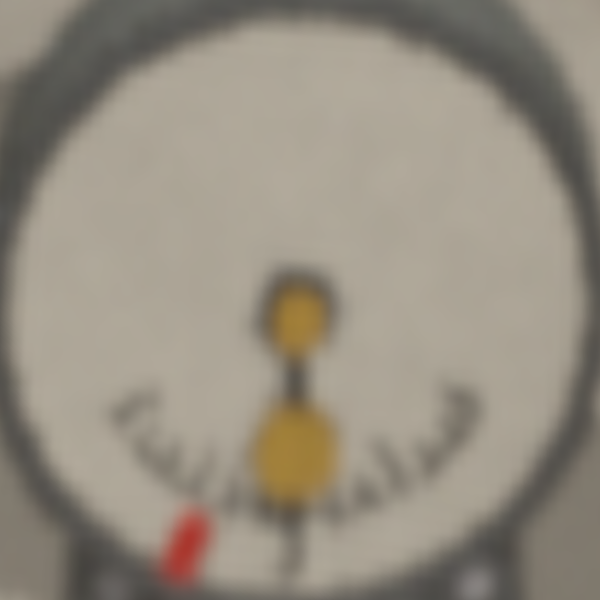

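The enlarged crop confirms the gauge at scene (271,250): its grip and dial are clearly bigger than those of the one at (329,275). The red mark is about 25° to the left of the pointer. I'm moving in for a closer wrist view.

>>> jog_arm(
  commands=[
    {"x":-3,"y":2},
    {"x":-3,"y":2},
    {"x":-3,"y":2},
    {"x":-3,"y":2},
    {"x":-3,"y":2},
    {"x":-3,"y":2},
    {"x":-3,"y":2},
    {"x":-3,"y":2},
    {"x":-3,"y":2},
    {"x":-3,"y":2},
    {"x":-3,"y":2},
    {"x":-3,"y":2},
  ],
)

```text
validation failed for argument at $.co...
```

>>> jog_arm(
  commands=[
    {"x":0.5,"y":4.5},
    {"x":0.5,"y":4.5},
    {"x":0.5,"y":4.5},
    {"x":0.5,"y":4.5},
    {"x":0.5,"y":4.5},
    {"x":0.5,"y":4.5},
    {"x":0.5,"y":4.5},
    {"roll":-0.14},
    {"roll":-0.14},
    {"roll":-0.135},
  ],
)

```text
validation failed for argument at $.co...
```

```bash
cat >> h.py <<'E'
def plan(o,target,yaw=None):
    R=Ro.from_euler("xyz",o["orientation"],degrees=True).as_matrix()
    print("tool shift cm",(R.T@(np.array(target)-o["tool_pos"])*100).round(2))
    if yaw is not None: print("roll rad",np.radians(-((yaw-o["orientation"][2]+180)%360-180)).round(3))
E
python3 - <<'E'
from h import *
from plant import ctrl
o=ctrl.get_obs();print(o["tool_pos"],o["orientation"],o["joint_pos"].round(1),o["clock"])
plan(o,[.437,.330,.12],-138)
E
```

```text
[ 0.21089581 -0.64120751  0.22658645] [-1.79997269e+02 -1.68502156e-03 -1.61788367e+02] [-55.3  20.5   0.7   0.  -70.1 -16.5] 1.35
tool shift cm [-51.83  85.19  10.65]
roll rad -0.415
```

>>> jog_arm(
  commands=[
    {"x":-3,"y":2,"z":0,"roll":0},
    {"x":-3,"y":2,"z":0,"roll":0},
    {"x":-3,"y":2,"z":0,"roll":0},
    {"x":-3,"y":2,"z":0,"roll":0},
    {"x":-3,"y":2,"z":0,"roll":0},
    {"x":-3,"y":2,"z":0,"roll":0},
    {"x":-3,"y":2,"z":0,"roll":0},
    {"x":-3,"y":2,"z":0,"roll":0},
    {"x":-3,"y":2,"z":0,"roll":0},
    {"x":-3,"y":2,"z":0,"roll":0},
    {"x":-3,"y":2,"z":0,"roll":0},
    {"x":-3,"y":2,"z":0,"roll":0},
  ],
)

```text
clock: 2.55
tool_pos: [0.4787, -0.2994, 0.2269]
orientation: [-180.0, 0.0, -161.8]
force: [0.3, -0.5, 0.1]
opening: 0.0876
```

>>> jog_arm(
  commands=[
    {"x":-0.5,"y":4.5,"z":0,"roll":0},
    {"x":-0.5,"y":4.5,"z":0,"roll":0},
    {"x":-0.5,"y":4.5,"z":0,"roll":0},
    {"x":-0.5,"y":4.5,"z":0,"roll":0},
    {"x":-0.5,"y":4.5,"z":0,"roll":0},
    {"x":-0.5,"y":4.5,"z":0,"roll":0},
    {"x":-0.5,"y":4.5,"z":0,"roll":0},
    {"x":0,"y":0,"z":0,"roll":-0.14},
    {"x":0,"y":0,"z":0,"roll":-0.14},
    {"x":0,"y":0,"z":0,"roll":-0.135},
  ],
)

```text
clock: 3.55
tool_pos: [0.4126, 0.0102, 0.2269]
orientation: [-180.0, 0.0, -137.6]
force: [-0.6, 0.4, -0.2]
opening: 0.0874
```

Run:
```python
from h import *
from plant import ctrl
o=ctrl.get_obs();print(o["tool_pos"],o["orientation"],o["joint_pos"].round(1),o["clock"])
plan(o,[.437,.330,.12],-138)
```

```text
[0.41263597 0.01024423 0.22688042] [-1.79987828e+02  4.90031112e-02 -1.37572316e+02] [ 29.1  -5.4 -30.    0.  -65.4 -76.7] 3.55
tool shift cm [-23.36  21.96  10.7 ]
roll rad 0.007
```

>>> jog_arm(
  commands=[
    {"x":-3.5,"y":3.3,"z":0,"roll":0},
    {"x":-3.5,"y":3.3,"z":0,"roll":0},
    {"x":-3.5,"y":3.3,"z":0,"roll":0},
    {"x":-3.5,"y":3.3,"z":0,"roll":0},
    {"x":-3.5,"y":3.3,"z":0,"roll":0},
    {"x":-3.4,"y":3.3,"z":1,"roll":0},
    {"x":-2.4,"y":2.2,"z":3,"roll":0},
    {"x":0,"y":0,"z":3.5,"roll":0},
    {"x":0,"y":0,"z":3,"roll":0},
    {"x":0,"y":0,"z":0,"roll":0},
  ],
)

```text
clock: 4.55
tool_pos: [0.4367, 0.3269, 0.1176]
orientation: [-179.9, -0.4, -138.0]
force: [-0.2, -0.7, -0.3]
opening: 0.0876
```

Run:
```python
from h import *
from plant import ctrl
o=ctrl.get_obs();s=ctrl.snapshot("wrist");pickle.dump((o,s),open("w1.pkl","wb"))
print(o["tool_pos"],o["clock"],ctrl.search_frame("wrist","mark_tip"),ctrl.search_frame("wrist","pointer_tip"))
cv2.imwrite("pics/w1.png",s["image"][:,:,::-1])
```

```text
[0.43672691 0.32690336 0.11761294] 4.55 [{'position': [0.1759, 0.2845], 'confidence': 0.62}] [{'position': [0.2044, 0.2642], 'confidence': 0.69}, {'position': [0.0955, 0.6108], 'confidence': 0.37}]
```

View pics/w1.png

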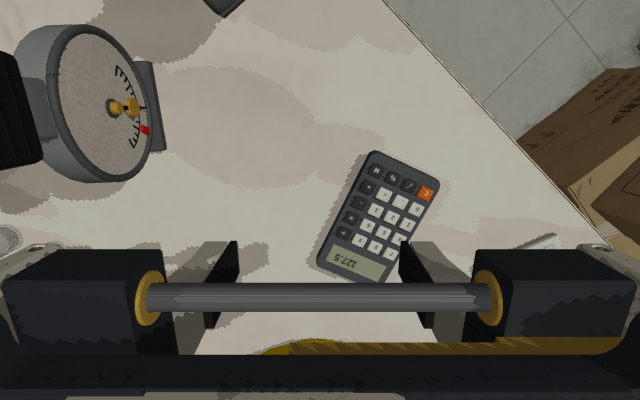

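Run:
```python
from h import *
o,s=pickle.load(open("w1.pkl","rb"))
c=cam(s,o)
im=s["image"][:,:,::-1]
cv2.imwrite("pics/w1c.png",cv2.resize(im[0:200,0:200],None,fx=3,fy=3,interpolation=cv2.INTER_CUBIC))
def w(p,P):
    c,n=np.cos(p[2]),np.sin(p[2]);return P@np.array([[c,-n,0],[n,c,0],[0,0,1]]).T+[p[0],p[1],0]
p=[.4767,.1652,np.radians(-48)]
L=45e-3
C=w(p,np.array([[-.010,L,.060+L],[-.010,-L,.060+L],[-.010,-L,.060-L],[-.010,L,.060-L]]))
print(proj(c,C))
H=cv2.getPerspectiveTransform(proj(c,C).astype(np.float32),np.float32([[0,0],[600,0],[600,600],[0,600]]))
cv2.imwrite("pics/dial1.png",cv2.warpPerspective(im,H,(600,600),flags=cv2.INTER_CUBIC))
```

```text
[[ 70.60325109 190.66748197]
 [ 27.98431582   7.04211337]
 [133.24928811  42.23481357]
 [151.55173753 162.48497173]]
```

View pics/w1c.png

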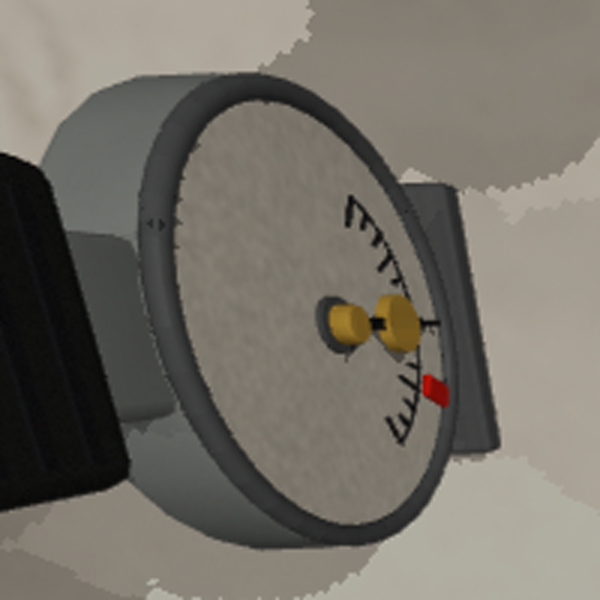

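View pics/dial1.png

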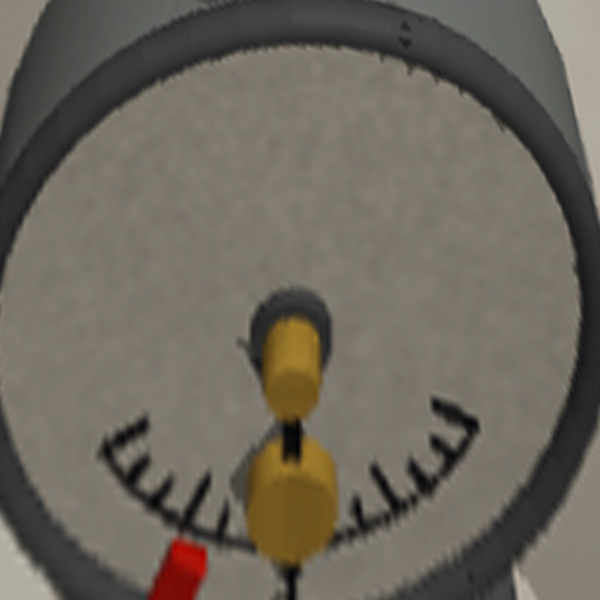

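```bash
cat > fit.py <<'E'
from h import *
from scipy.optimize import least_squares
o,d=pickle.load(open("s0.pkl","rb"));t=cam(d["top"]);s=cam(d["scene"])
o1,w1=pickle.load(open("w1.pkl","rb"));wc=cam(w1,o1)
def w(p,P):
    c,n=np.cos(p[2]),np.sin(p[2]);return P@np.array([[c,-n,0],[n,c,0],[0,0,1]]).T+[p[0],p[1],0]
GW=np.array([[-15,-35,0],[-15,35,0],[-15,-35,9],[-15,35,9],[-11,-25,118],[-11,25,118]])/1e3
gw=np.array([(455,186),(498,448),(440,185),(487,452),(47,172),(130,468)])/3
rim=np.array([(250,73),(330,110),(400,185),(440,270),(456,360),(440,450),(400,525),(345,546),(140,190),(143,270),(160,350),(200,440),(260,510)])/3
a=np.linspace(0,2*np.pi,400)
def f(q):
    p=q[:3];t_,m,dv,du=q[3:7]
    E=proj(wc,w(p,np.c_[0*a-.010-q[7],.048*np.sin(a),.06-.048*np.cos(a)]))+[du,dv]
    D=E[None]-rim[:,None];n=np.linalg.norm(D,axis=2);rr=D[np.arange(len(rim)),n.argmin(1)]
    tip=lambda g:w(p,np.array([[-.010-t_,.037*np.sin(g),.06-.037*np.cos(g)]]))
    P=np.r_[tip(0),tip(m)]
    return np.r_[(proj(wc,w(p,GW))+[du,dv]-gw).ravel(),(proj(wc,P)+[du,dv]-np.array([(439,323),(435,389)])/3).ravel(),rr.ravel(),(proj(s,P)-(np.array([[322,540],[0,0]])*0+[[271.6,275.3],[262.8,274.5]])).ravel()*0.3,t_*100, du*.2,dv*.2]
r=least_squares(f,[.477,.165,-.84,.002,.43,0,0,0],loss="soft_l1")
print(r.x[:2],np.degrees(r.x[2]),r.x[3:],np.degrees(r.x[4]),r.cost);print(f(r.x)[:16].reshape(-1,2).round(1));print(f(r.x)[16:42].reshape(-1,2).round(1).tolist())
E
python3 fit.py
```

```text
[0.4806917  0.16441545] -47.18272563726596 [ 5.27244025e-03  4.56204940e-01 -1.15823472e+00  4.68252153e+00
  2.69185783e-03] 26.138617647920043 17.6693941866017
[[ 0.8 -0.6]
 [ 0.2  0. ]
 [-0.2 -1.7]
 [-1.2  0.2]
 [-0.7 -4.3]
 [ 1.   6. ]
 [-1.2 -0.2]
 [ 1.3 -0. ]]
[[-0.0, -0.3], [0.8, -1.5], [-0.1, 0.4], [-1.3, 0.3], [-1.3, -0.0], [1.4, 0.4], [-0.0, 0.3], [0.3, 0.0], [1.5, 0.4], [-0.1, 0.2], [-0.5, -0.1], [-0.1, 0.4], [-0.3, 0.4]]
```

Run:
```python
from h import *
from plant import ctrl
o=ctrl.get_obs();print(o["tool_pos"],o["orientation"])
plan(o,[.478,.165,.116],-137.6)
```

```text
[0.43949315 0.32941181 0.12313767] [-1.79990830e+02  1.02312619e-01 -1.37998468e+02]
tool shift cm [  8.14 -14.79   0.7 ]
roll rad -0.007
```

>>> jog_arm(
  commands=[
    {"x":0,"y":0,"z":-4.3,"roll":0},
    {"x":0,"y":0,"z":-4,"roll":0},
    {"x":2,"y":-3.7,"z":0,"roll":-0.007},
    {"x":2,"y":-3.7,"z":0,"roll":0},
    {"x":2,"y":-3.7,"z":0,"roll":0},
    {"x":2.1,"y":-3.7,"z":0,"roll":0},
    {"x":0,"y":0,"z":0,"roll":0},
    {"x":0,"y":0,"z":0,"roll":0},
  ],
)

```text
clock: 5.5
tool_pos: [0.4794, 0.1642, 0.207]
orientation: [-180.0, 0.2, -137.8]
force: [-0.4, -0.2, 0.7]
opening: 0.0878
```

Run:
```python
from h import *
from plant import ctrl
o=ctrl.get_obs();s=ctrl.snapshot("wrist");o=ctrl.get_obs();pickle.dump((o,s),open("w2.pkl","wb"))
print(o["tool_pos"],o["orientation"],o["clock"])
im=s["image"][:,:,::-1].copy()
c=cam(s,o)
R=Ro.from_euler("z",-47.6,degrees=True).as_matrix()
for x in(-11,11):
  for y in(-25,25):
    u=proj(c,R@np.array([x,y,152])/1e3+[.478,.165,0])[0];print(u);cv2.circle(im,tuple(int(v) for v in u),2,(0,0,255),-1)
cv2.imwrite("pics/w2.png",im)
```

```text
[0.47917765 0.16494822 0.20659862] [-179.98180727    0.21291294 -137.68131807] 5.55
[334.59927672 184.97328877]
[333.616559   251.09442068]
[302.52151328 184.99581523]
[303.59573104 251.11211587]
```

View pics/w2.png

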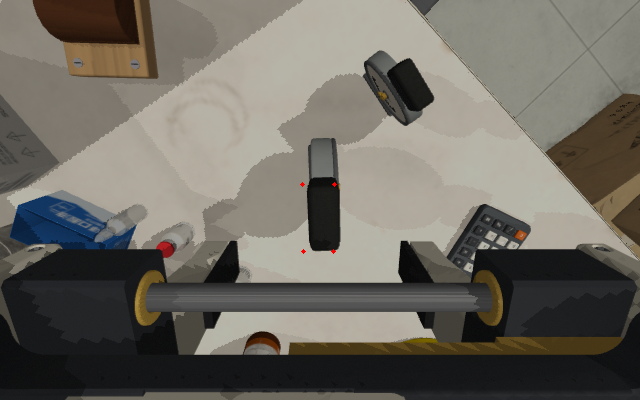

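The wrist view shows the large gauge's grip at (324,216) between the open jaws. It is about 5 px right of the predicted (318,218). Apply a 3 mm correction and go down.

>>> jog_arm(
  commands=[
    {"x":0.1,"y":0.3,"z":1,"roll":0},
    {"x":0,"y":0,"z":2,"roll":0},
    {"x":0,"y":0,"z":2,"roll":0},
    {"x":0,"y":0,"z":2,"roll":0},
    {"x":0,"y":0,"z":1.5,"roll":0},
    {"x":0,"y":0,"z":0.5,"roll":0},
    {"x":0,"y":0,"z":0,"roll":0},
    {"x":0,"y":0,"z":0,"roll":0},
  ],
)

```text
clock: 6.35
tool_pos: [0.4758, 0.1671, 0.1151]
orientation: [-180.0, 0.0, -137.6]
force: [-0.1, 0.3, -0.3]
opening: 0.0877
```

>>> jog_arm(
  commands=[
    {"x":0,"y":0,"z":0,"roll":0},
    {"x":0,"y":0,"z":0,"roll":0},
    {"x":0,"y":0,"z":0,"roll":0},
    {"x":0,"y":0,"z":0,"roll":0},
    {"x":0,"y":0,"z":0,"roll":0},
    {"x":0,"y":0,"z":0,"roll":0},
    {"x":0,"y":0,"z":0,"roll":0},
    {"x":0,"y":0,"z":0,"roll":0},
  ],
  gripper=0,
)

```text
clock: 7.15
tool_pos: [0.4756, 0.1664, 0.1145]
orientation: [-180.0, -0.0, -137.6]
force: [0.1, 1.7, -0.2]
opening: 0.029
```

Run:
```python
from h import *
from plant import ctrl
o=ctrl.get_obs();s=ctrl.snapshot("wrist")
print(o)
cv2.imwrite("pics/w3.png",s["image"][:,:,::-1])
```

```text
{'clock': 7.15, 'joint_pos': array([ 4.16559961e+01,  1.05814471e+01, -2.93519983e+01,  1.69047115e-03,
       -5.00696455e+01, -8.92681046e+01]), 'qvel': array([ 0.06383979, -0.0311765 , -0.03867623,  0.01741156,  0.05661772,
       -0.04805129]), 'tau': array([-4.38051662e-03, -3.89738345e+01,  2.38237846e+01,  5.67256719e+00,
       -7.96024594e-02, -1.93709943e-04]), 'tool_pos': array([0.47561414, 0.16638128, 0.11454944]), 'orientation': array([-1.79998743e+02, -3.10729128e-03, -1.37611024e+02]), 'force': array([ 0.11569412,  1.66703873, -0.23836999]), 'moment': array([ 0.03104471,  0.01499036, -0.01148966]), 'opening': 0.029006147278303925}
```

View pics/w3.png

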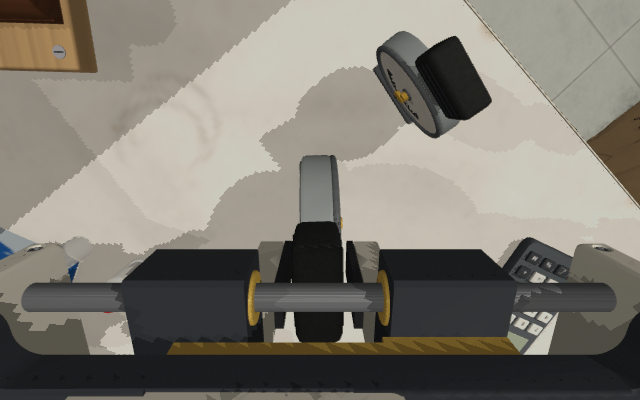

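Not closed yet: the opening is 29 mm and the grip is centred between the pads. I'll wait, then lift.

>>> jog_arm(
  commands=[
    {"x":0,"y":0,"z":0,"roll":0},
    {"x":0,"y":0,"z":0,"roll":0},
    {"x":0,"y":0,"z":0,"roll":0},
    {"x":0,"y":0,"z":0,"roll":0},
    {"x":0,"y":0,"z":0,"roll":0},
  ],
)

```text
clock: 7.7
tool_pos: [0.4756, 0.1664, 0.1145]
orientation: [180.0, -0.0, -137.6]
force: [-0.8, 0.3, -0.4]
opening: 0.0222
```

>>> jog_arm(
  commands=[
    {"x":0,"y":0,"z":-1,"roll":0},
    {"x":0,"y":0,"z":-2,"roll":0},
    {"x":0,"y":0,"z":-2,"roll":0},
    {"x":0,"y":0,"z":-2,"roll":0},
    {"x":0,"y":0,"z":-1.5,"roll":0},
    {"x":0,"y":0,"z":0,"roll":0},
    {"x":0,"y":0,"z":0,"roll":0},
  ],
)

```text
clock: 8.4
tool_pos: [0.4753, 0.1663, 0.1994]
orientation: [180.0, 0.0, -137.6]
force: [-0.9, 1.1, -2.4]
opening: 0.0219
```

Run:
```python
from h import *
from plant import ctrl
o=ctrl.get_obs()
print(o["tool_pos"],o["orientation"],o["opening"],o["force"],o["clock"])
for c in("scene","top"):
    s=ctrl.snapshot(c);cv2.imwrite(f"pics/{c}4.png",s["image"][:,:,::-1])
im=cv2.imread("pics/scene4.png");cv2.imwrite("pics/s4c.png",cv2.resize(im[130:300,180:380],None,fx=3.5,fy=3.5,interpolation=cv2.INTER_CUBIC))
plan(o,[.5016,-.0984,.20],-138.1)
```

```text
[0.47529002 0.16632869 0.19944379] [ 1.79974955e+02  1.48145833e-02 -1.37626701e+02] 0.0219113154527969 [-0.85833633  1.12182497 -2.41450969] 8.4
tool shift cm [ 15.9  -21.33  -0.07]
roll rad 0.008
```

View pics/s4c.png

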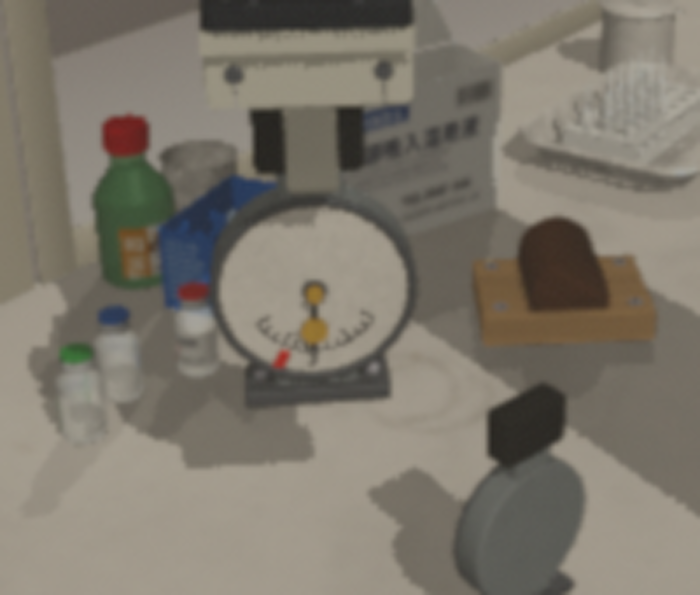

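>>> jog_arm(
  commands=[
    {"x":1,"y":-1.3,"z":0,"roll":0.008},
    {"x":1.7,"y":-2.3,"z":0,"roll":0},
    {"x":2,"y":-2.7,"z":0,"roll":0},
    {"x":2,"y":-2.7,"z":0,"roll":0},
    {"x":2,"y":-2.7,"z":0,"roll":0},
    {"x":2,"y":-2.7,"z":0,"roll":0},
    {"x":2,"y":-2.7,"z":0,"roll":0},
    {"x":1.7,"y":-2.3,"z":0,"roll":0},
    {"x":1,"y":-1.3,"z":0,"roll":0},
    {"x":0.5,"y":-0.6,"z":0,"roll":0},
    {"x":0,"y":0,"z":0,"roll":0},
    {"x":0,"y":0,"z":0,"roll":0},
  ],
)

```text
clock: 9.7
tool_pos: [0.4994, -0.0982, 0.1992]
orientation: [180.0, -0.0, -138.1]
force: [0.8, 0.6, -2.6]
opening: 0.0218
```

Run:
```python
from h import *
from plant import ctrl
o=ctrl.get_obs()
print(o["tool_pos"],o["orientation"],o["opening"],o["force"],o["clock"])
for c in("scene","top","wrist"):
    s=ctrl.snapshot(c);cv2.imwrite(f"pics/{c}5.png",s["image"][:,:,::-1])
im=cv2.imread("pics/scene5.png");cv2.imwrite("pics/s5c.png",cv2.resize(im[110:260,260:440],None,fx=4,fy=4,interpolation=cv2.INTER_CUBIC))
im=cv2.imread("pics/top5.png");cv2.imwrite("pics/t5c.png",cv2.resize(im[130:270,280:440],None,fx=4,fy=4,interpolation=cv2.INTER_CUBIC))
```

```text
[ 0.49943439 -0.0982154   0.1991856 ] [ 1.79969907e+02 -2.64897209e-02 -1.38096967e+02] 0.0218429510210082 [ 0.7997714   0.55741627 -2.59841286] 9.7
```

View pics/s5c.png

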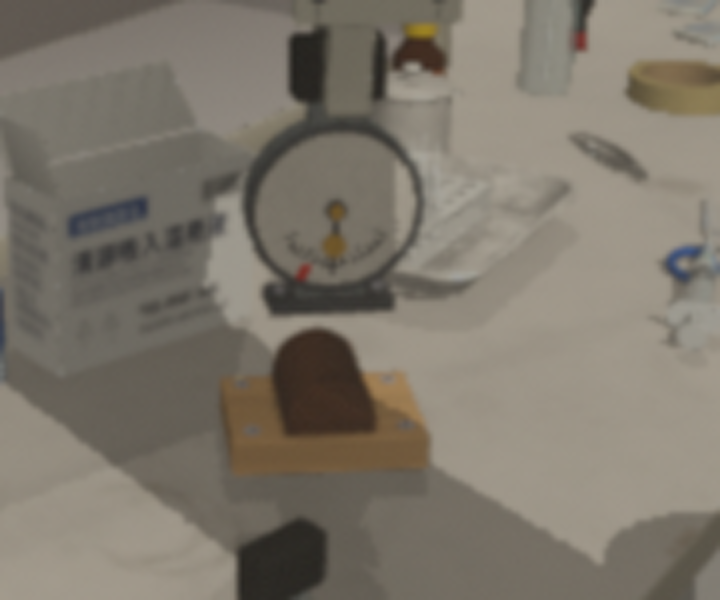

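View pics/wrist5.png

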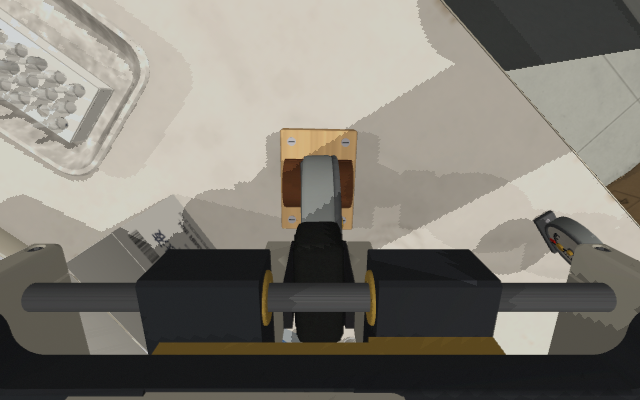

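Run:
```python
from h import *
from plant import ctrl
o=ctrl.get_obs();s=ctrl.snapshot("wrist");c=cam(s,o)
P=np.array([atz(c,u,.022) for u in [(281,129),(356,129),(354,229),(280,229)]])
print(P.round(4),P.mean(0)); print(np.linalg.norm(np.diff(P,axis=0),axis=1))
e=P[1]-P[0];print(np.degrees(np.arctan2(e[1],e[0]))); e=P[2]-P[1];print(np.degrees(np.arctan2(e[1],e[0])))
plan(o,P.mean(0),None); print(o["tool_pos"],o["clock"])
```

```text
[[ 0.485  -0.1616  0.022 ]
 [ 0.4335 -0.1044  0.022 ]
 [ 0.5145 -0.0292  0.022 ]
 [ 0.5704 -0.0913  0.022 ]] [ 0.50085713 -0.09664061  0.022     ]
[0.07700393 0.1105197  0.08357343]
132.02104852450867
42.85064014719702
tool shift cm [-0.15 -0.   17.75]
[ 0.49975    -0.09762306  0.19954351] 9.85
```

>>> jog_arm(
  commands=[
    {"x":-0.15,"y":0,"z":0.8,"roll":0},
    {"x":0,"y":0,"z":1,"roll":0},
    {"x":0,"y":0,"z":0.8,"roll":0},
    {"x":0,"y":0,"z":0.2,"roll":0},
    {"x":0,"y":0,"z":0,"roll":0},
    {"x":0,"y":0,"z":0,"roll":0},
  ],
)

```text
clock: 10.5
tool_pos: [0.5011, -0.0973, 0.1717]
orientation: [-180.0, 0.0, -138.1]
force: [-0.5, 0.3, -2.5]
opening: 0.0218
```

>>> jog_arm(
  commands=[
    {"x":0,"y":0,"z":0.1,"roll":0},
    {"x":0,"y":0,"z":0.1,"roll":0},
    {"x":0,"y":0,"z":0,"roll":0},
  ],
)

```text
clock: 10.8
tool_pos: [0.5009, -0.0973, 0.1696]
orientation: [-180.0, 0.0, -138.1]
force: [0.4, -0.3, -2.6]
opening: 0.0219
```

>>> jog_arm(
  commands=[
    {"x":0,"y":0,"z":0.1,"roll":0},
    {"x":0,"y":0,"z":0,"roll":0},
  ],
)

```text
clock: 11.0
tool_pos: [0.5013, -0.0973, 0.1694]
orientation: [-179.9, 0.0, -138.1]
force: [-1.7, 0.1, 4.2]
opening: 0.0215
```

>>> jog_arm(
  commands=[
    {"x":0,"y":0,"z":0.1,"roll":0},
    {"x":0,"y":0,"z":0,"roll":0},
    {"x":0,"y":0,"z":0,"roll":0},
  ],
)

```text
clock: 11.3
tool_pos: [0.5018, -0.0974, 0.1693]
orientation: [-179.9, 0.1, -138.0]
force: [-2.2, 1.9, 11.5]
opening: 0.0216
```

Run:
```python
from h import *
from plant import ctrl
o=ctrl.get_obs()
print(o["tool_pos"],o["orientation"],o["opening"],o["force"],o["moment"],o["clock"])
s=ctrl.snapshot("scene");im=s["image"][:,:,::-1]
pickle.dump((o,s),open("s6.pkl","wb"))
cv2.imwrite("pics/s6c.png",cv2.resize(im[130:260,280:420],None,fx=5,fy=5,interpolation=cv2.INTER_CUBIC))
for th in(10,20,26):
    a=np.radians(th);R=25;print(th,(R*np.sin(a)-R*a*np.cos(a)+135*np.sin(a)).round(1),(R*np.cos(a)+R*a*np.sin(a)+135*np.cos(a)-160).round(1))
```

```text
[ 0.50182381 -0.09737834  0.16930239] [-1.79889368e+02  8.86313210e-02 -1.38027569e+02] 0.02163387906541122 [-2.15308232  1.8708323  11.53310043] [ 0.73970206  1.45077219 -0.01933615] 11.3
10 23.5 -1.7
20 46.5 -6.7
26 59.9 -11.2
```

View pics/s6c.png

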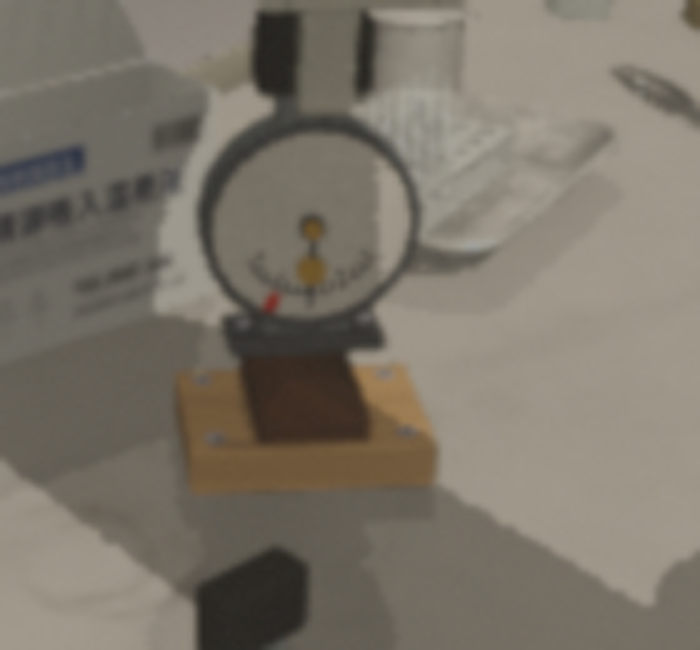

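>>> jog_arm(
  commands=[
    {"x":-0.3,"y":0,"z":0,"roll":0},
    {"x":-0.3,"y":0,"z":0,"roll":0},
    {"x":-0.3,"y":0,"z":0.02,"roll":0},
    {"x":-0.3,"y":0,"z":0.02,"roll":0},
    {"x":0,"y":0,"z":0,"roll":0},
  ],
)

```text
clock: 11.85
tool_pos: [0.5104, -0.0895, 0.1685]
orientation: [-179.9, 0.0, -138.0]
force: [-2.4, 1.4, 8.7]
opening: 0.0215
```

```bash
cat > look.py <<'E'
import sys
from h import *
from plant import ctrl
n=sys.argv[1]
o=ctrl.get_obs()
R=Ro.from_euler("xyz",o["orientation"],degrees=True).as_matrix()
print(o["tool_pos"],"Ftool",(R.T@o["force"]).round(1),"d",(R.T@(o["tool_pos"]-[.5018,-.0974,.1693])*1e3).round(1),o["opening"],o["clock"])
s=ctrl.snapshot("scene");im=s["image"][:,:,::-1]
pickle.dump((o,s),open(f"s{n}.pkl","wb"))
cv2.imwrite(f"pics/s{n}c.png",cv2.resize(im[130:260,280:420],None,fx=5,fy=5,interpolation=cv2.INTER_CUBIC))
E
python3 look.py 7
```

```text
[ 0.51035507 -0.08950225  0.16851958] Ftool [ 0.9  2.6 -8.7] d [-11.6   0.2   0.8] 0.02150973515589487 11.85
```

View pics/s7c.png

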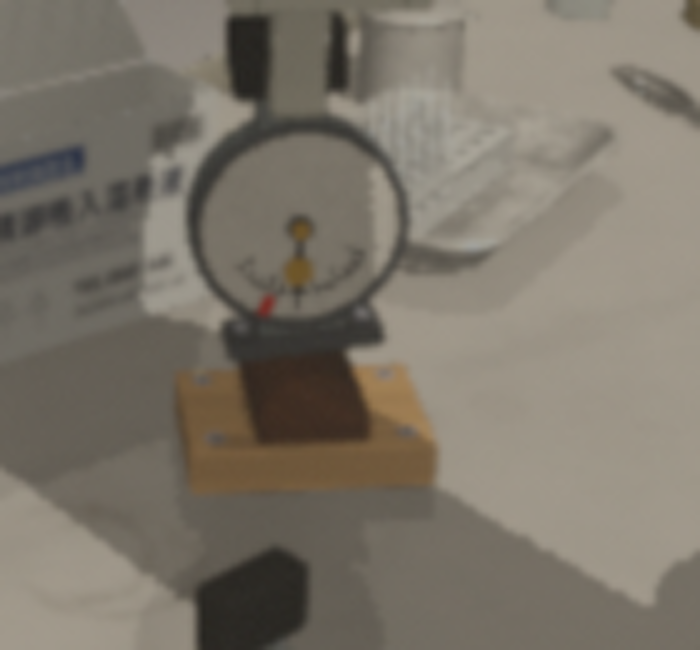

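>>> jog_arm(
  commands=[
    {"x":-0.3,"y":0,"z":0.03,"roll":0},
    {"x":-0.3,"y":0,"z":0.04,"roll":0},
    {"x":-0.3,"y":0,"z":0.04,"roll":0},
    {"x":-0.3,"y":0,"z":0.05,"roll":0},
    {"x":-0.3,"y":0,"z":0.05,"roll":0},
    {"x":-0.3,"y":0,"z":0.06,"roll":0},
    {"x":-0.3,"y":0,"z":0.06,"roll":0},
    {"x":-0.3,"y":0,"z":0.07,"roll":0},
    {"x":0,"y":0,"z":0,"roll":0},
  ],
)

```text
clock: 12.8
tool_pos: [0.5284, -0.0733, 0.1644]
orientation: [-179.9, 0.0, -138.0]
force: [-2.3, 0.3, 7.5]
opening: 0.0219
```

```bash
python3 look.py 8
```

```text
[ 0.52841782 -0.07327941  0.16437976] Ftool [ 1.5  1.8 -7.5] d [-35.9   0.1   4.9] 0.021921863906110083 12.8
```

View pics/s8c.png

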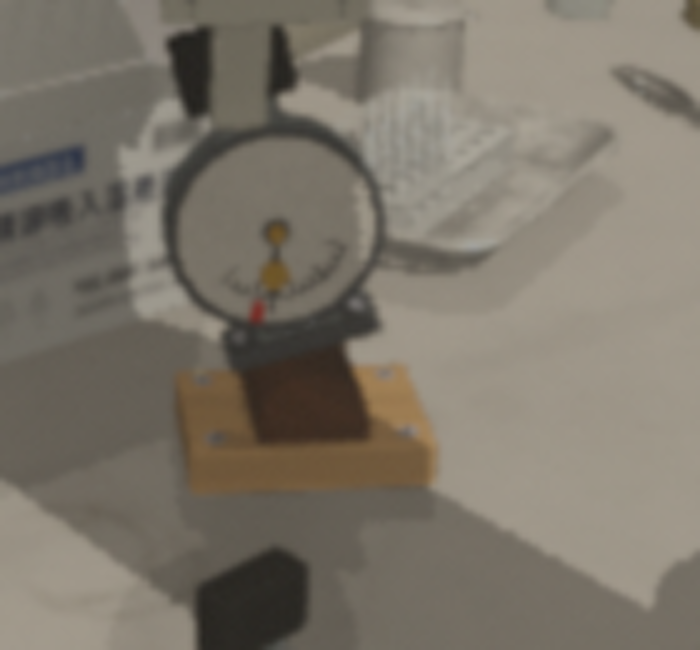

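>>> jog_arm(
  commands=[
    {"x":-0.27,"y":0,"z":0.07,"roll":0},
    {"x":-0.27,"y":0,"z":0.07,"roll":0},
    {"x":-0.27,"y":0,"z":0.08,"roll":0},
    {"x":-0.27,"y":0,"z":0.08,"roll":0},
    {"x":-0.27,"y":0,"z":0.09,"roll":0},
    {"x":-0.27,"y":0,"z":0.09,"roll":0},
    {"x":0,"y":0,"z":0,"roll":0},
    {"x":0,"y":0,"z":0,"roll":0},
    {"x":0,"y":0,"z":0,"roll":0},
    {"x":0,"y":0,"z":0,"roll":0},
    {"x":0,"y":0,"z":0,"roll":0},
    {"x":0,"y":0,"z":0,"roll":0},
  ],
)

```text
clock: 14.05
tool_pos: [0.5406, -0.0624, 0.1596]
orientation: [-179.9, 0.1, -138.0]
force: [-0.3, 0.9, 6.4]
opening: 0.022
```

```bash
python3 look.py 9
```

```text
[ 0.54058054 -0.0623927   0.15958712] Ftool [-0.4  0.9 -6.4] d [-52.2   0.1   9.8] 0.021998499963131083 14.05
```

View pics/s9c.png

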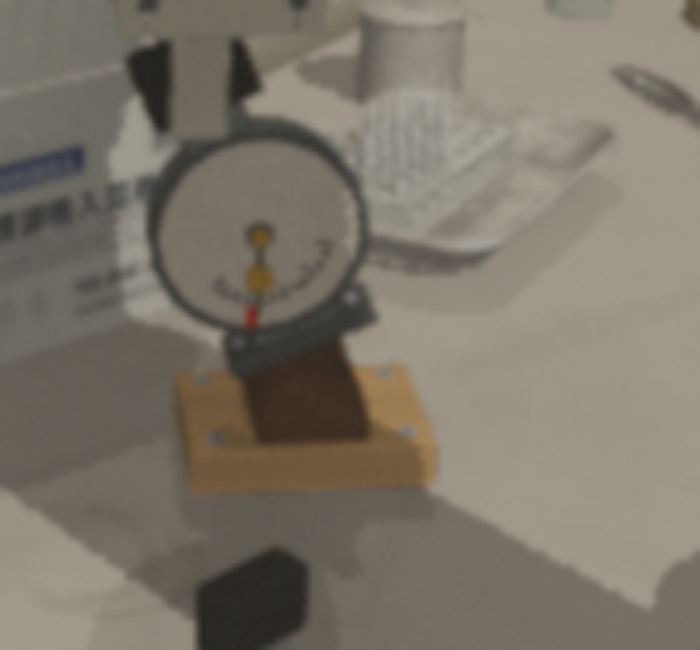

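```bash
cat > meas.py <<'E'
import sys
from h import *
yaw=np.radians(-48);xg=np.array([np.cos(yaw),np.sin(yaw),0]);yg=np.array([-np.sin(yaw),np.cos(yaw),0])
def m(n,th):
    o,s=pickle.load(open(f"s{n}.pkl","rb"));c=cam(s)
    im=s["image"][130:260,280:420].astype(np.float32);off=np.array([280,130])
    hsv=cv2.cvtColor(s["image"][130:260,280:420],cv2.COLOR_RGB2HSV).astype(float)
    H,S,V=hsv[...,0],hsv[...,1],hsv[...,2]
    yy,xx=np.mgrid[0:130,0:140]
    # dial centre predicted
    a=np.radians(th);R=25e-3
    fy=R*np.sin(a)-R*a*np.cos(a);fz=.03+R*np.cos(a)+R*a*np.sin(a)
    D=np.array([.5012,-.0975,0])+yg*(fy+.06*np.sin(a))+np.array([0,0,fz+.06*np.cos(a)])-xg*.012
    pd=proj(c,D)[0]-off
    near=np.hypot(xx-pd[0],yy-pd[1])<24
    red=(np.clip(im[...,0]-1.0*np.maximum(im[...,1],im[...,2])-35,0,None))*near*((H<6)|(H>172))
    orr=np.clip(im[...,1]-im[...,2]-35,0,None)*near*((H>10)&(H<30))
    nl,lab,st,ce=cv2.connectedComponentsWithStats((orr>0).astype(np.uint8))
    cs=[]
    for i in range(1,nl):
        if st[i,4]>=6:
            w=orr*(lab==i);cs.append((np.array([(w*xx).sum(),(w*yy).sum()])/w.sum(),st[i,4]))
    rc=np.array([(red*xx).sum(),(red*yy).sum()])/red.sum()
    # pixel->plane coords: lateral to +yg, up
    J=np.stack([(proj(c,D+yg*.01)-proj(c,D-yg*.01))[0]/20,(proj(c,D+[0,0,.01])-proj(c,D-[0,0,.01]))[0]/20],1)
    Ji=np.linalg.inv(J)
    print(n,"pred hub",pd.round(1),"red",rc.round(2),(red>0).sum(),"or",[(k.round(2).tolist(),int(v)) for k,v in cs])
    cs.sort(key=lambda k:k[0][1]);hub=cs[0][0]
    for nm,p in[("mark",rc)]+[("bob",k[0]) for k in cs[1:]]:
        q=Ji@(p-hub);print("  ",nm,"mm",q.round(1),"ang",np.degrees(np.arctan2(q[0],-q[1])).round(1))
for a in sys.argv[1:]:
    n,t=a.split(":");m(n,float(t))
E
python3 meas.py 6:0 7:5 8:15.3 9:22.6
```

```text
6 pred hub [62.2 45.3] red [53.86 60.07] 7 or [([61.64, 53.72], 13)]
   mark mm [ 16.4 -14.2] ang 49.1
7 pred hub [59.8 45.4] red [52.75 60.74] 8 or [([59.11, 53.8], 13)]
   mark mm [ 13.2 -15.7] ang 40.2
8 pred hub [54.9 46.1] red [51.   61.98] 9 or [([54.39, 54.61], 13)]
   mark mm [  6.8 -16.9] ang 21.9
9 pred hub [51.4 46.8] red [49.63 62.9 ] 7 or [([51.26, 55.36], 13)]
   mark mm [  3.  -17.5] ang 9.9
```

```bash
sed -i 's/im\[...,2\]-35,0,None)\*near\*((H>10)/im[...,2]-18,0,None)*near*((H>10)/; s/>=6/>=3/; s/-35,0,None))\*near/-20,0,None))*near/' meas.py; python3 meas.py 6:0 7:5 8:15.3 9:22.6
```

```text
6 pred hub [62.2 45.3] red [53.89 60.18] 9 or [([62.14, 45.57], 14), ([61.74, 53.76], 35)]
   mark mm [ 16.7 -33.5] ang 26.5
   bob mm [  0.1 -19.1] ang 0.4
7 pred hub [59.8 45.4] red [52.69 60.79] 11 or [([59.77, 45.79], 13), ([59.22, 53.9], 32)]
   mark mm [ 14.1 -34.5] ang 22.3
   bob mm [  0.5 -18.9] ang 1.6
8 pred hub [54.9 46.1] red [51.02 62.1 ] 11 or [([54.94, 46.4], 12), ([54.44, 54.65], 32)]
   mark mm [  7.4 -36.4] ang 11.5
   bob mm [  0.5 -19.2] ang 1.5
9 pred hub [51.4 46.8] red [49.61 62.99] 9 or [([51.64, 47.16], 14), ([51.39, 55.4], 32)]
   mark mm [  3.4 -36.8] ang 5.3
   bob mm [  0.  -19.2] ang 0.0
```

>>> jog_arm(
  commands=[
    {"x":0,"y":0,"z":0,"roll":0},
    {"x":0,"y":0,"z":0,"roll":0},
    {"x":0,"y":0,"z":0,"roll":0},
    {"x":0,"y":0,"z":0,"roll":0},
    {"x":0,"y":0,"z":0,"roll":0},
    {"x":0,"y":0,"z":0,"roll":0},
    {"x":0,"y":0,"z":0,"roll":0},
    {"x":0,"y":0,"z":0,"roll":0},
  ],
)

```text
clock: 14.9
tool_pos: [0.5406, -0.0624, 0.1596]
orientation: [-179.9, 0.1, -138.0]
force: [-1.0, -0.2, 7.1]
opening: 0.0218
```

```bash
for i in 10 11 12; do python3 look.py $i; done; python3 meas.py 10:22.6 11:22.6 12:22.6
```

```text
[ 0.54056218 -0.06238155  0.15956123] Ftool [ 0.9  0.5 -7.1] d [-52.2   0.1   9.8] 0.02183117428634108 14.9
[ 0.54055641 -0.06239789  0.15956201] Ftool [-0.2  2.  -6.6] d [-52.2   0.1   9.8] 0.022148528379318085 14.95
[ 0.54058436 -0.06238833  0.15957329] Ftool [ 0.2  1.4 -7. ] d [-52.2   0.1   9.8] 0.02155640967551601 15.0
10 pred hub [51.4 46.8] red [49.58 62.9 ] 11 or [([51.67, 47.16], 14), ([51.42, 55.41], 32)]
   mark mm [  3.5 -36.6] ang 5.5
   bob mm [  0.  -19.2] ang 0.0
11 pred hub [51.4 46.8] red [49.61 63.  ] 9 or [([51.66, 47.18], 15), ([51.41, 55.37], 33)]
   mark mm [  3.4 -36.8] ang 5.3
   bob mm [  0.  -19.1] ang 0.0
12 pred hub [51.4 46.8] red [49.66 62.95] 10 or [([51.68, 47.19], 15), ([51.42, 55.38], 33)]
   mark mm [  3.3 -36.7] ang 5.2
   bob mm [  0.  -19.1] ang 0.1
```

>>> jog_arm(
  commands=[
    {"x":-0.2,"y":0,"z":0.07,"roll":0},
    {"x":-0.2,"y":0,"z":0.08,"roll":0},
    {"x":-0.2,"y":0,"z":0.08,"roll":0},
    {"x":-0.2,"y":0,"z":0.08,"roll":0},
    {"x":0,"y":0,"z":0,"roll":0},
    {"x":0,"y":0,"z":0,"roll":0},
    {"x":0,"y":0,"z":0,"roll":0},
    {"x":0,"y":0,"z":0,"roll":0},
    {"x":0,"y":0,"z":0,"roll":0},
    {"x":0,"y":0,"z":0,"roll":0},
    {"x":0,"y":0,"z":0,"roll":0},
    {"x":0,"y":0,"z":0,"roll":0},
  ],
)

```text
clock: 16.25
tool_pos: [0.5466, -0.057, 0.1565]
orientation: [-179.9, 0.1, -138.0]
force: [-0.4, 1.3, 6.4]
opening: 0.0221
```

```bash
for i in 13 14 15; do python3 look.py $i; done; python3 meas.py 13:26 14:26 15:26
```

```text
[ 0.54657272 -0.05702328  0.15653319] Ftool [-0.5  1.2 -6.4] d [-60.3   0.1  12.9] 0.02206322627745485 16.25
[ 0.54659439 -0.05701222  0.15653852] Ftool [ 0.4  1.7 -6.8] d [-60.3   0.1  12.9] 0.02178096891731392 16.3
[ 0.54659567 -0.05705965  0.15650961] Ftool [-1.2  1.6 -7.7] d [-60.3   0.1  12.9] 0.021502840099203367 16.35
13 pred hub [49.7 47.3] red [49.39 63.81] 7 or [([50.0, 47.69], 13), ([49.79, 55.86], 33)]
   mark mm [  0.4 -37.6] ang 0.5
   bob mm [ -0.  -19.1] ang -0.1
14 pred hub [49.7 47.3] red [49.38 63.81] 7 or [([49.99, 47.68], 12), ([49.78, 55.84], 35)]
   mark mm [  0.4 -37.6] ang 0.5
   bob mm [ -0.  -19.1] ang -0.1
15 pred hub [49.7 47.3] red [49.32 63.86] 8 or [([50.01, 47.7], 13), ([49.77, 55.88], 34)]
   mark mm [  0.5 -37.7] ang 0.8
   bob mm [  0.  -19.1] ang 0.1
```

View pics/s15c.png

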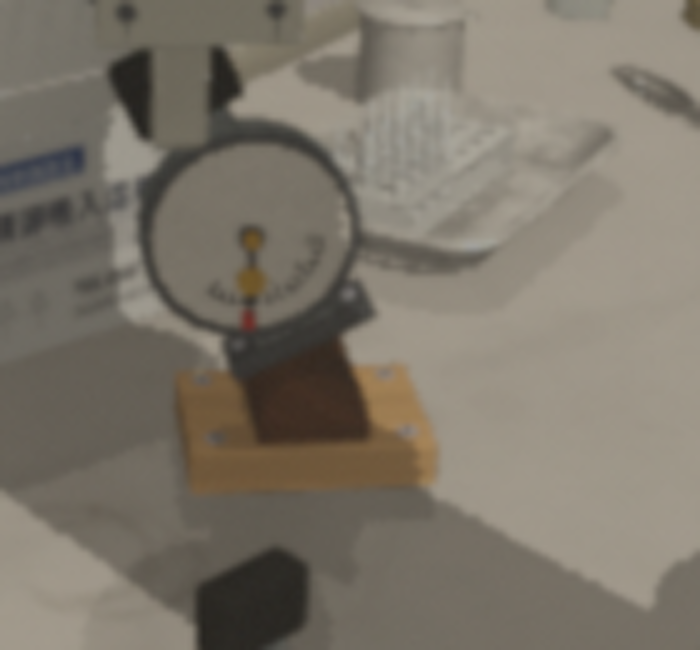

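Run:
```python
from h import *
o,s=pickle.load(open("s15.pkl","rb"));im=s["image"][:,:,::-1]
a=cv2.resize(im[170:212,305:355],None,fx=12,fy=12,interpolation=cv2.INTER_NEAREST)
cv2.imwrite("pics/z15.png",a);cv2.imwrite("pics/f15.png",im)
```

```text
(no output)
```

View pics/z15.png

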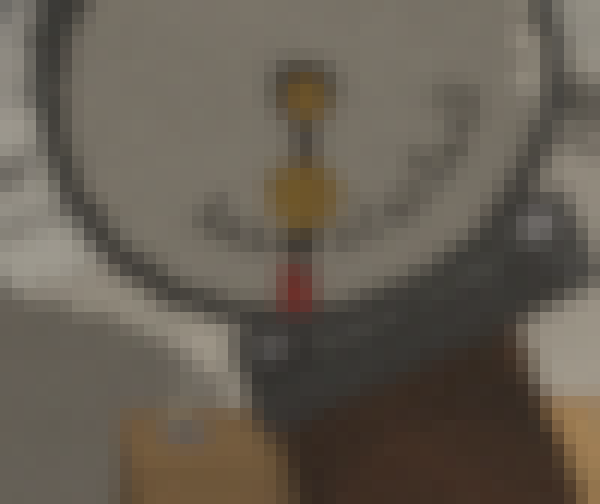

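View pics/f15.png

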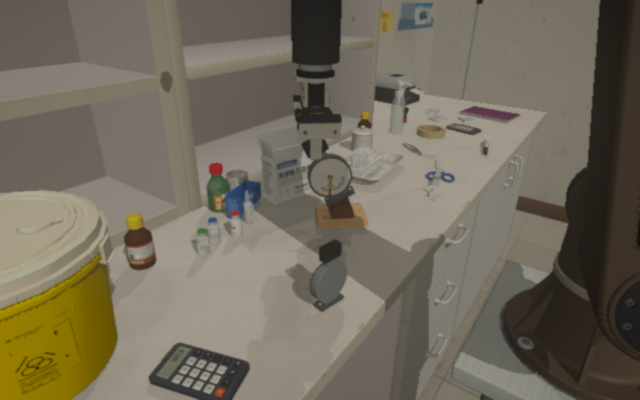

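The pointer's hub–bob line (z15: 303,95 to 301,195) runs onto the red mark at (297,288). The foot rests on the stud, the readings are steady, and the vials and ampoule are where they were. Handing in.

```bash
python3 -c "
from plant import ctrl
print(ctrl.get_obs()['clock']);print(ctrl.close_job())"
```

```text
16.4
the job is handed in; nothing more can be done
None
```

I picked up the larger gauge by its black grip and set its foot on the crest. I then rocked its top about 26° to its +y until the pointer came onto the red mark. The job was handed in at 16.4 s with the gauge still held there.

- **Pointer on the mark:** the last three scene pictures put the mark 0.5 to 0.8° from the hub–bob line, and the reading held steady over them.
- **Foot on the crest:** the foot presses on the crest with about 9 N, and the grip opening is stable at 22 mm.
- **Bystanders:** in the last picture the vials, the ampoule and the smaller gauge stand where they were.

**Checks that disagreed:** estimates of the mark's angle ranged from 25.3 to 27.9°, while your stated limit is about 25.8°. The tilt worked out from the tool's travel was about 26.1°, which is just past that limit. The pictures put the tilt slightly short of the mark, by under 1°. With both within about 1° of the mark, I made no further correction.

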